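Close up the sugar caddies on the sloped serving stand

TASK

Pick up the loose sugar caddy from the table and set it down, without tipping it over or letting it drop, on the sloped serving stand, beside the matching caddy that is already there. It must rest flat on the slope with its front edge against the lip, pushed flush against the matching caddy so that no gap is left between the two. Do not shove the matching caddy or the tea box out of place, and leave the rest of the table as it is.

Things in the scene. Friction and masses are not known exactly. Their poses are not given: they have to be found in the camera images.
- caddy: Loose wooden sugar caddy standing on the table, 80 mm wide (y), 100 long (x), walls 40 high. In its middle an upright 14 mm thick board (thick in y) rises to 95 mm: its top part, from 40 to 95, 60 mm long in x, is the handle. White sugar cubes on both sides, below the rim. Rigid, 0.3 to 0.5 kg. Origin: centre of underside, z up. The same after a half turn about z.
- twin: The matching caddy, same shape and size, loose, seated near one end of the stand (which end varies), 1 mm from that end's cheek, front against the lip. Origin: centre of its underside; x points up the slope, y along the row, z square off the slope (24 degrees from vertical).
- stand: Fixed wooden stand with a sloped deck, 336 mm wide (y), 120 deep, deck 90 high at the back. Origin: centre of its underside on the table; axes level, x towards the high back, y along the row, z up. The deck rises 24 degrees towards +x and is 110 mm long. Cheeks 12 mm thick, 30 above the deck, close both ends; 312 mm free between.
- lip (a point): On the stand: middle of its low front corner line, where the deck meets the inner face of the lip (stand frame x -55, y 0, z 45 mm). The lip is 12 mm thick and stands 12 above the deck, along the whole front. A caddy against the lip has its origin 50 mm up the slope from this line. Wood grips wood: a caddy may stay where it is set and not slide down to the lip.
- tea_box: Closed wooden tea box with a flat lid, no handle, 80 mm wide, 100 long, 59 high, loose, at the other end of the stand; 150 mm free between it and the twin caddy. Origin and axes as for the twin.
- candle: Dark metal candle holder, 64 mm across, 50 mm high, origin centre of its foot; stands on the robot's side of the stand.
- spoon: Steel spoon, 190 mm long, lying across on the robot's side of the stand; leave alone.
- bowl: White bowl, 120 mm across, 50 mm high, beyond the stand; origin centre of its foot.
- goblet: Stemmed glass, 76 mm across, 160 mm high, to the right; origin centre of its foot.
- plates: Two stacked plates, 250 mm across, 36 mm high, on the right; origin centre of the foot.

How it is judged:
By the outcome, as a careful person would: the job done as asked, in the order asked, and still so for the second after the job is handed in, with the robot touching nothing.
It also fails if it takes over 48 s, if anything falls off the work surface, if the arm or the gripper's body presses on something with over 40 N, if the wrist force passes 120 N, or if a joint passes its speed limit or range.

ROBOT

A 6-joint arm with a two-finger parallel gripper is mounted at the origin on the work surface. World frame = base frame: x ahead of the robot, y to its left, z up, the work surface at z = 0. Lengths are in m, angles in rad, forces in N, time in s.
With the tool pointing down it reaches from about 0.3 to 0.775 m from the base axis. Payload 14.6 kg.
Tool frame: the origin (TCP) lies midway between the tips of the shut fingers; the grasp point (between the pads) lies 19 mm behind it (tcp_to_grasp is the distance from the TCP to the grasp point, in m); z points along the fingers, y is the line along which they close (so a half turn about z gives the same grasp; the last joint's range is limited). The gripper opens to 94 mm and grips with 3 to 60 N. Pads are 16 mm wide; open, the fingers measure 119 mm over their backs; the gripper's body (75 mm by 177 mm) begins 78 mm behind the grasp point.
Start: joints at [-1.304, 0.3, 1.521, -0, 1.321, -0.067], TCP at [0.18, -0.52, 0.205] pointing down, gripper open.
Joint ranges: [-3.03, 3.03], [-0.79, 2.21], [0.23, 2.52], [-1.04, 4.18], [0, 3.07], [-2.55, 2.55]. Speed limits (rad/s): [2.22, 2.22, 2.57, 3.14, 3.14, 3.14].

INTERFACE

Orientations are given as [roll, pitch, yaw] about the fixed x, y, z axes, in that order (R = Rz(yaw) Ry(pitch) Rx(roll)).
In Python, from station import * gives the robot as it stands.
- The arm moves only by the tool send_rows, never from a script. Its argument "motion" is a list of rows, each a list of 3 entries, a list of its own where there are three numbers: the shift along the tool's x, y, z in units of 0.03 m (1.0 is 0.03 m), then the turn, a rotation vector about the tool's x, y, z in units of 0.12 rad (1.0 is 0.12 rad), then the opening, from -1 (shut) to 1 (fully open). In form: [[[x, y, z], [rx, ry, rz], grip], ...]. A call has 1 to 12 rows; each row shifts and turns the commanded pose from where the row before left it, along the tool's axes as they then stand; what a row does not reach is not made up. A row lasts 1/10 s, in which the tool goes at most 50 mm and 8.59 degrees, less where a joint would pass 70% of its speed; a pose out of reach is approached as far as the arm can. A call with a number of a shift or a turn outside -1 to 1 is refused whole. A call with a gripper value outside its range is refused whole. The fingers move at their own pace and stop on an object; "squeeze" is the grip in N (left out, the last holds). Time passes only in rows, so rows that do not move let the fingers close. It gives the time, the measured TCP pose, the force, the opening and the grip force at its end, in the units of the state.
- get_obs(): the state, without advancing time (a new reading comes with each control period).
- camera(name): name is "side" or "top" or "wrist"; returns a dict with "pixels" (420x560x3 uint8, red, green, blue), "depth" (420x560 float32, m along the optical axis (not along the pixel's ray), 0 where there is no reading), "fx", "fy", "cx", "cy" (pixels), "rvec" (rotation vector, rad) and "tvec" (3), from world to camera coordinates, as OpenCV has them. Camera axes: x right, y down, z forward; pixel columns grow to the right and rows downward; lengths in m; the calibration is good to about 2 mm. A picture is of the moment at which its call begins.
- hand_in(): hands the job in; it is judged then, once.
The state is a dict: "time_s": time; "qpos": joint angles; "joint_vel": joint speeds; "tau": joint torques, N m; "ee_pos": TCP position; "eef_rot": TCP orientation; "force": force on the tool from outside, world axes, zero at the start; "moment": the same for the moment, N m; "grip_width": finger opening in m; "grip_force": force on a finger pad.
Only numpy, scipy, OpenCV 4.12 (cv2) and the standard library are available. Lean on these libraries where they do the work, as an engineer would, in place of code of your own. Each camera call takes 0.05 s, during which the arm holds its last target. There are 200 camera calls.

## Working session

There is one attempt and no reset: what is moved stays moved. The work goes in short steps, Python scripts to look and compute and a tool call to move; the robot and the scene stay as the last step left them, time stands still between calls to the robot, and variables do not carry over. Pictures are saved under pics/ and viewed, at most 10 in all, crops included, and the job is handed in when it is done.

Besides the shell and the picture viewer there is one more tool, called after "Call:" as name([rows], argument=value, ...), one row to a line, values as JSON. send_rows: Moves the arm, as the interface text tells. Its arguments: {"type":"object","properties":{"motion":{"type":"array"},"squeeze":{"type":"number"}},"required":["motion"]}

```bash
mkdir -p pics; ls
cat > h.py <<'E'
import numpy as np, cv2, pickle
from station import *
from scipy.spatial.transform import Rotation as R
def cam(n,save=None):
    c=camera(n); pickle.dump(c,open(f'{save or n}.pkl','wb'))
    cv2.imwrite(f'pics/{save or n}.png',c['pixels'][:,:,::-1]); return c
def load(n): return pickle.load(open(n+'.pkl','rb'))
def cloud(c):
    d=c['depth']; v,u=np.mgrid[:d.shape[0],:d.shape[1]]
    P=np.stack([(u-c['cx'])/c['fx']*d,(v-c['cy'])/c['fy']*d,d],-1)
    M=R.from_rotvec(np.ravel(c['rvec'])).as_matrix()
    return (P-np.ravel(c['tvec']))@M
E
python3 - <<'E'
from h import *
for n in('side','top','wrist'):
    c=cam(n); M=R.from_rotvec(np.ravel(c['rvec'])).as_matrix(); print(n,c['fx'],-M.T@np.ravel(c['tvec']),(c['depth']>0).mean())
a,b=load('top'),load('side')
cv2.imwrite('pics/two.png',cv2.resize(np.vstack([a['pixels'],b['pixels']])[:,:,::-1],None,fx=.714,fy=.714))
print(get_obs())
E
```

```text
pics
side 460.76747397567704 [0.37126002 0.78611228 0.79296933] 0.9959056122448979
top 416.2829174265291 [ 0.36827062 -0.15366009  1.28839113] 0.9962670068027211
wrist 298.1587254158927 [ 0.25012963 -0.49643692  0.38390662] 0.9961692176870748
{'time_s': 0.15, 'qpos': array([-1.30358833e+00,  3.00349695e-01,  1.52144527e+00,  3.03758216e-06,
        1.32071324e+00, -6.65943406e-02]), 'joint_vel': array([-0.00013919, -0.00202986, -0.00165228,  0.00029219, -0.0004912 ,
        0.00105305]), 'tau': array([-2.11757010e-04, -5.31962550e+01, -3.52820706e+01,  7.08081597e-02,
        2.36106897e-02, -4.34244589e-05]), 'ee_pos': array([ 0.1801468 , -0.51944085,  0.20501038]), 'eef_rot': array([-3.14067933e+00, -6.38613424e-05,  3.33801552e-01]), 'force': array([ 0.14490503, -0.28942756, -0.79766943]), 'moment': array([ 0.02548029,  0.02767678, -0.05325522]), 'grip_force': 0.0, 'grip_width': 0.09397223072255684}
```

View pics/top.png

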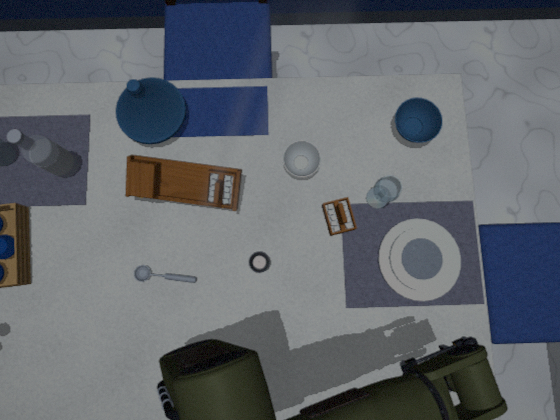

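View pics/side.png

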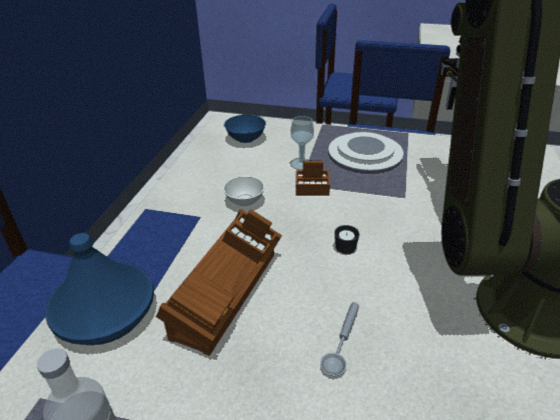

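The top view shows the loose caddy at about (339,216). The stand spans about (127,157) to (241,210), with the twin at its right end (221,188) and the tea box at its left end (145,180). The candle is at (260,262) and the goblet at (382,192), close to the loose caddy. The side view agrees.

```bash
cat >> h.py <<'E'
def wood(c):
    h=cv2.cvtColor(c['pixels'],cv2.COLOR_RGB2HSV); return (h[...,0]<16)&(h[...,1]>110)
def rectfit(p):
    (c,s,a)=cv2.minAreaRect((p*1000).astype(np.float32)); return np.round(c,1),np.round(s,1),round(a,1)
E
python3 - <<'E'
from h import *
for n in('top','side'):
    c=load(n); P=cloud(c); m=wood(c)
    box=(P[...,0]>.25)&(P[...,0]<.75)&(P[...,1]<.35)&(P[...,1]>-.6)&(P[...,2]>0.006)
    k,l,s,_=cv2.connectedComponentsWithStats((m&box).astype(np.uint8))
    for i in range(1,k):
        if s[i,4]<60: continue
        q=P[l==i]; print(n,s[i],q.min(0).round(3),q.max(0).round(3),rectfit(q[:,:2]))
        if s[i,4]<2500 :
            t=q[q[:,2]>.07]; print('  handle',len(t),rectfit(t[:,:2]) if len(t)>4 else '', t.mean(0), np.percentile(q[:,2],[50,90,99]))
    # deck
    k=(m&box); q=P[k]; q=q[(q[:,1]>-.05)&(q[:,1]<.05)]
    print('deck sample',len(q))
    tb=(~m)&(P[...,2]<.02)&(P[...,2]>-.02)&(P[...,0]>.3)&(P[...,0]<.7)&(abs(P[...,1])<.4); print('table z',np.median(P[...,2][tb]))
E
```

```text
top [ 126  156   93   49 2799] [ 0.368 -0.154  0.039] [0.75  0.276 1.288] (array([605.5,  24.8]), array([555.7, 209.2]), 57.6)
top [220 168  21  36 240] [ 0.368 -0.154  0.076] [ 0.713 -0.006  1.288] (array([538.9, -75.3]), array([370.5,  61.2]), 15.3)
  handle 240 (array([538.9, -75.3]), array([370.5,  61.2]), 15.3) [ 0.66911959 -0.04186951  0.11141274] [0.10162892 0.12001567 0.12634463]
top [209 184  23  25 125] [ 0.595 -0.034  0.048] [0.646 0.031 0.166] (array([608.2,  -6.2]), array([53.3, 52.5]), 44.1)
  handle 108 (array([608.2,  -6.2]), array([53.3, 52.5]), 44.1) [ 0.61192538 -0.00194492  0.11772987] [0.08784566 0.15510649 0.16166766]
top [323 200  33  35 281] [ 0.512 -0.405  0.007] [ 0.615 -0.31   0.101] (array([ 566.8, -357.6]), array([96.7, 79.2]), 12.6)
  handle 97 (array([ 567.1, -357.5]), array([57.4, 14.1]), 13.3) [ 0.56549181 -0.35674383  0.09090163] [0.04226147 0.09507388 0.0986525 ]
deck sample 513
table z 0.0004403104027775113
side [296 161  34  34 758] [ 0.511 -0.412  0.006] [ 0.619 -0.304  0.097] (array([ 565.8, -356.1]), array([97.3, 91.3]), 13.7)
  handle 157 (array([ 563.6, -355.2]), array([54.7, 21.7]), 18.3) [ 0.56419846 -0.35458786  0.08454747] [0.03861496 0.08576603 0.0949176 ]
side [ 159  210  122  144 7634] [ 0.586 -0.064  0.006] [0.75  0.286 0.164] (array([671.3, 110. ]), array([339.2, 121.5]), 81.1)
deck sample 1850
table z -0.0002914736242105527
```

Run:
```python
from h import *
c=load('top'); P=cloud(c)
for nm,(u0,u1,v0,v1) in dict(goblet=(364,405,172,212),candle=(245,275,248,276)).items():
    q=P[v0:v1,u0:u1].reshape(-1,3); q=q[(q[:,2]>.015)&(q[:,2]<.3)]
    w=cv2.cvtColor(c['pixels'],cv2.COLOR_RGB2HSV)
    print(nm,len(q),q.min(0).round(3),q.max(0).round(3)); t=q[q[:,2]>q[:,2].max()-.02]; print(t.mean(0).round(3),rectfit(t[:,:2]))
c=load('side');P=cloud(c); q=P[115:170,285:318].reshape(-1,3); q=q[(q[:,2]>.1)&(q[:,2]<.2)]; print('side goblet',q.min(0).round(3),q.max(0).round(3),np.median(q,0))
# plane fit of deck
m=wood(c); q=P[m&(P[...,1]>.06)&(P[...,1]<.14)&(P[...,2]>.055)&(P[...,2]<.088)]
A=np.c_[q[:,:2],np.ones(len(q))]; k=np.linalg.lstsq(A,q[:,2],rcond=None)[0]; r=q[:,2]-A@k; g=abs(r)<.004; k=np.linalg.lstsq(A[g],q[g,2],rcond=None)[0]
print('deck',g.mean(),k,np.degrees(np.arctan(np.hypot(*k[:2]))),np.degrees(np.arctan2(k[1],k[0])))
```

```text
goblet 609 [ 0.591 -0.52   0.015] [ 0.663 -0.447  0.166]
[ 0.623 -0.479  0.156] (array([ 626.1, -483. ]), array([65.8, 65.5]), 17.2)
candle 306 [ 0.404 -0.142  0.015] [ 0.466 -0.079  0.055]
[ 0.436 -0.109  0.045] (array([ 435.4, -109.7]), array([60.9, 62.4]), 43.8)
side goblet [ 0.589 -0.526  0.1  ] [ 0.662 -0.445  0.163] [ 0.62394235 -0.46092978  0.13787864]
deck 0.9535984848484849 [ 0.42801073 -0.06979129 -0.21770234] 23.444616406516452 -9.261125557603211
```

```bash
cat >> h.py <<'E'
def rel(pos,rot):
    "units: shift in CURRENT tool axes, turn rotvec, and shift in target tool axes"
    o=get_obs(); A=R.from_euler('xyz',o['eef_rot']); B=rot if isinstance(rot,R) else R.from_euler('xyz',rot)
    d=np.array(pos)-o['ee_pos']
    print('t',o['time_s'],'pos',o['ee_pos'].round(4),'F',o['force'].round(1),'w',round(o['grip_width'],4))
    print('shift cur',(A.inv().apply(d)/.03).round(2),'turn',((A.inv()*B).as_rotvec()/.12).round(2),'shift in target axes',(B.inv().apply(d)/.03).round(2))
E
python3 - <<'E'
from h import *
y=np.radians(13.2); f=np.array([.566,-.357,.20]); f[:2]-=.074*np.array([np.cos(y),np.sin(y)])
print(f); rel(f,[np.pi,0,y])
E
```

```text
[ 0.49395516 -0.37389796  0.2       ]
t 0.15 pos [ 0.1801 -0.5194  0.205 ] F [ 0.1 -0.3 -0.8] w 0.094
shift cur [11.47 -1.16  0.17] turn [-0.01 -0.    0.86] shift in target axes [11.29 -2.33  0.17]
```

Call:
send_rows([
  [[0,0,0],[0,0,0.86],0],
  [[1,-0.21,0],[0,0,0],0],
  [[1,-0.21,0],[0,0,0],0],
  [[1,-0.21,0],[0,0,0],0],
  [[1,-0.21,0],[0,0,0],0],
  [[1,-0.21,0],[0,0,0],0],
  [[1,-0.21,0],[0,0,0],0],
  [[1,-0.21,0],[0,0,0],0],
  [[1,-0.21,0],[0,0,0],0],
  [[1,-0.21,0],[0,0,0],0],
  [[1,-0.21,0],[0,0,0],0],
  [[0.3,0,0],[0,0,0],0],
], squeeze=30)

```text
time_s: 1.35
ee_pos: [0.4685, -0.3862, 0.205]
eef_rot: [-3.141, 0.0, 0.233]
force: [-0.4, -0.6, -0.3]
grip_width: 0.0468
grip_force: 0.0
```

Call:
send_rows([
  [[0,0,0],[0,0,0],0],
  [[0,0,0],[0,0,0],0],
])

```text
time_s: 1.55
ee_pos: [0.4658, -0.3881, 0.2052]
eef_rot: [-3.141, 0.0, 0.23]
force: [0.9, 0.0, -0.1]
grip_width: 0.0471
grip_force: 0.0
```

Run:
```python
from h import *
c=cam('wrist','w1'); P=cloud(c); m=wood(c)&(P[...,2]>.006)&(P[...,2]<.12)&(np.hypot(P[...,0]-.566,P[...,1]+.357)<.09)
t=P[m&(P[...,2]>.085)]; print('handle',len(t),t.mean(0),rectfit(t[:,:2]),np.percentile(t[:,2],[50,99]))
q=P[m]; print(rectfit(q[:,:2])); r=q[(q[:,2]>.03)&(q[:,2]<.05)]; print('rim',rectfit(r[:,:2]),np.median(r[:,2]))
rel([.566,-.357,.2],[np.pi,0,np.radians(13.2)])
```

```text
handle 709 [ 0.5684371  -0.36176431  0.0947439 ] (array([ 567.1, -361.5]), array([58.8, 10.2]), 13.3) [0.09476714 0.09643033]
(array([ 568. , -361.8]), array([97. , 76.6]), 12.9)
rim (array([ 568. , -361.8]), array([97. , 76.6]), 12.9) 0.039875093042186054
t 1.6 pos [ 0.4657 -0.3883  0.2054] F [ 0.7 -0.3 -0.1] w 0.0471
shift cur [ 3.49 -0.25  0.18] turn [-0.    0.   -0.01] shift in target axes [ 3.49 -0.25  0.18]
```

View pics/w1.png

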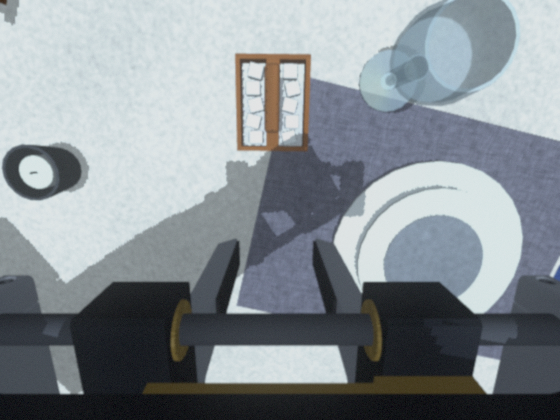

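The wrist view shows the caddy upright at (273,103), its handle at column 272, with the fingertips centred near column 276. The goblet is to the right, about 10 mm clear of the body's path.

Call:
send_rows([
  [[0.7,-0.04,0],[0,0,0],-0.2],
  [[0.7,-0.04,0],[0,0,0],-0.2],
  [[0.7,-0.04,0],[0,0,0],-0.2],
  [[0.7,-0.04,0],[0,0,0],-0.2],
  [[0.7,-0.04,0],[0,0,0],-0.2],
  [[0,0,0.7],[0,0,0],-0.2],
  [[0,0,0.7],[0,0,0],-0.2],
  [[0,0,0.6],[0,0,0],-0.2],
  [[0,0,0],[0,0,0],-0.2],
])

```text
time_s: 2.5
ee_pos: [0.5658, -0.3581, 0.143]
eef_rot: [-3.138, 0.003, 0.229]
force: [0.3, 0.0, -1.3]
grip_width: 0.0374
grip_force: 0.0
```

Run:
```python
from h import *
rel([.567,-.359,.061],[np.pi,0,np.radians(13.1)])
c=cam('wrist','w2'); P=cloud(c); m=wood(c)&(P[...,2]>.006)&(P[...,2]<.12)&(np.hypot(P[...,0]-.566,P[...,1]+.357)<.09)
t=P[m&(P[...,2]>.085)]; print('handle',len(t),t.mean(0),rectfit(t[:,:2]),np.percentile(t[:,2],[50,99]))
```

```text
t 2.5 pos [ 0.5658 -0.3581  0.143 ] F [ 0.3  0.  -1.3] w 0.0374
shift cur [0.04 0.05 2.73] turn [-0.03  0.02  0.01] shift in target axes [0.03 0.04 2.73]
handle 709 [ 0.56598996 -0.36238086  0.09464282] (array([ 568.4, -361.4]), array([56.2, 13.2]), 12.9) [0.09464032 0.09617967]
```

View pics/w2.png

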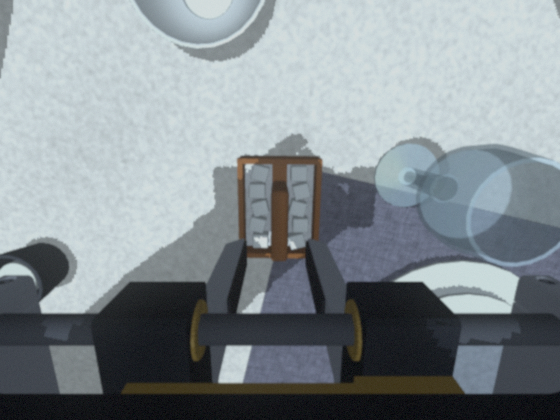

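The handle is at column 280, between the fingers, which are centred at about 276. I'll descend.

Call:
send_rows([
  [[0.02,0.03,0.6],[0,0,0],-0.2],
  [[0.02,0.03,0.6],[0,0,0],-0.2],
  [[0,0,0.6],[0,0,0],-0.2],
  [[0,0,0.6],[0,0,0],-0.2],
  [[0,0,0.3],[0,0,0],-0.2],
  [[0,0,0],[0,0,0],-0.2],
  [[0,0,0],[0,0,0],-0.5],
  [[0,0,0],[0,0,0],-0.65],
  [[0,0,0],[0,0,0],-0.72],
  [[0,0,0],[0,0,0],-0.8],
  [[0,0,0],[0,0,0],-1],
  [[0,0,0],[0,0,0],-1],
], squeeze=35)

```text
time_s: 3.75
ee_pos: [0.5693, -0.3596, 0.0651]
eef_rot: [3.141, -0.001, 0.231]
force: [-0.8, -1.4, 6.0]
grip_width: 0.0138
grip_force: 35.0
```

Run:
```python
from h import *
o=get_obs(); print(o['grip_width'],o['grip_force'],o['force'],o['ee_pos'],o['eef_rot'])
```

```text
0.013804987843787598 34.98795568943024 [-0.7634522  -1.42727016  6.01454644] [ 0.56927815 -0.35960525  0.06513515] [ 3.14070177e+00 -7.08552953e-04  2.30533350e-01]
```

Call:
send_rows([
  [[0,0,-0.2],[0,0,0],-1],
  [[0,0,-0.5],[0,0,0],-1],
  [[0,0,-0.8],[0,0,0],-1],
  [[0,0,-0.8],[0,0,0],-1],
  [[0,0,-0.8],[0,0,0],-1],
  [[0,0,-0.8],[0,0,0],-1],
  [[0,0,-0.8],[0,0,0],-1],
  [[0,0,-0.8],[0,0,0],-1],
  [[0,0,-0.5],[0,0,0],-1],
  [[0,0,0],[0,0,0],-1],
], squeeze=45)

```text
time_s: 4.75
ee_pos: [0.5695, -0.3595, 0.2476]
eef_rot: [3.139, -0.003, 0.231]
force: [0.5, -0.3, -3.5]
grip_width: 0.0137
grip_force: 45.0
```

Run:
```python
from h import *
o=get_obs(); print(o['grip_width'],o['grip_force'],o['force'],o['moment'])
rel([.46,-.05,.25],[np.pi,0,np.radians(-9)])
c=cam('side','s2'); P=cloud(c); m=wood(c)&(P[...,2]>.1)&(P[...,1]<-.25)&(P[...,1]>-.45)&(P[...,0]>.45)&(P[...,0]<.7); q=P[m]; print(len(q),q.min(0),q.max(0))
```

```text
0.013736697647503522 44.98375117778778 [ 0.45086782 -0.29863001 -3.4699206 ] [ 0.04995783 -0.08788845  0.02038554]
t 4.75 pos [ 0.5695 -0.3595  0.2476] F [ 0.5 -0.3 -3.5] w 0.0137
shift cur [ -1.19 -10.88  -0.12] turn [ 0.02 -0.03  3.23] shift in target axes [-5.22 -9.62 -0.08]
902 [ 0.48040695 -0.40746089  0.18343808] [ 0.62237604 -0.27891501  0.52852915]
```

Call:
send_rows([
  [[-0.5,0,0],[0,0,0.5],-1],
  [[-0.5,0,0],[0,0,0.5],-1],
  [[-0.5,0,0],[0,0,0.5],-1],
  [[-0.5,0,0],[0,0,0.5],-1],
  [[-0.5,0,0],[0,0,0.5],-1],
  [[-0.5,0,0],[0,0,0.5],-1],
  [[0,-0.4,0],[0,0,0.23],-1],
  [[0,-0.8,0],[0,0,0],-1],
  [[0,-0.8,0],[0,0,0],-1],
  [[0,-0.8,0],[0,0,0],-1],
  [[0,-0.8,0],[0,0,0],-1],
  [[0,-0.8,0],[0,0,0],-1],
])

```text
time_s: 6.0
ee_pos: [0.4997, -0.2349, 0.2433]
eef_rot: [-3.141, 0.002, -0.157]
force: [0.4, -0.6, -2.7]
grip_width: 0.0136
grip_force: 45.0
```

Run:
```python
from h import *
rel([.46,-.02,.25],[np.pi,0,np.radians(-9)])
```

```text
t 6.0 pos [ 0.4997 -0.2349  0.2433] F [ 0.4 -0.6 -2.7] w 0.0136
shift cur [-2.43 -6.87 -0.21] turn [-0.01  0.02  0.  ] shift in target axes [-2.43 -6.87 -0.22]
```

Call:
send_rows([
  [[-0.25,-0.7,0],[0,0,0],-1],
  [[-0.25,-0.7,0],[0,0,0],-1],
  [[-0.25,-0.7,0],[0,0,0],-1],
  [[-0.25,-0.7,-0.05],[0,0,0],-1],
  [[-0.25,-0.7,-0.05],[0,0,0],-1],
  [[-0.25,-0.7,-0.05],[0,0,0],-1],
  [[-0.25,-0.7,-0.05],[0,0,0],-1],
  [[-0.25,-0.7,0],[0,0,0],-1],
  [[-0.25,-0.7,0],[0,0,0],-1],
  [[-0.25,-0.6,0],[0,0,0],-1],
  [[0,0,0],[0,0,0],-1],
  [[0,0,0],[0,0,0],-1],
])

```text
time_s: 7.2
ee_pos: [0.4581, -0.0198, 0.2499]
eef_rot: [3.141, 0.001, -0.156]
force: [0.3, -0.4, -2.9]
grip_width: 0.0137
grip_force: 45.0
```

Run:
```python
from h import *
o=get_obs(); print(o['ee_pos'],o['eef_rot'])
c=cam('wrist','w3')
```

```text
[ 0.45810262 -0.01984518  0.24985814] [ 3.14141171e+00  1.01121500e-03 -1.56132288e-01]
```

View pics/w3.png

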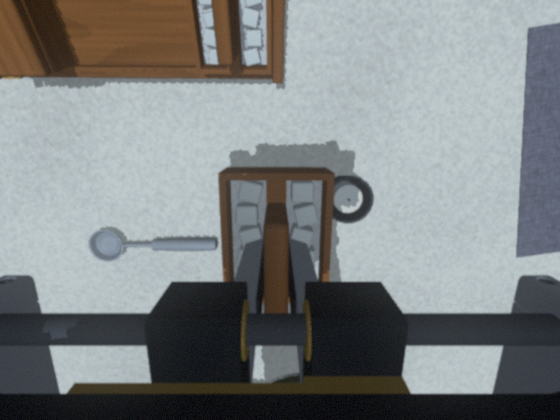

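The lip line is at rows 70–80 and the right cheek at columns 272–285, with the twin inside it. The caddy hangs level in the grip. Next I'll tilt to the deck angle, so the camera can also see the stand better.

Call:
send_rows([
  [[0,-0.1,0],[0,0.4,0],-1],
  [[0,-0.2,0],[0,0.45,0],-1],
  [[0,-0.2,0],[0,0.45,0],-1],
  [[0,-0.2,0],[0,0.45,0],-1],
  [[0,-0.2,0],[0,0.45,0],-1],
  [[0,-0.2,0],[0,0.45,0],-1],
  [[0,-0.1,0],[0,0.45,0],-1],
  [[0,0,0],[0,0.39,0],-1],
  [[0,0,0],[0,0,0],-1],
  [[0,0,0],[0,0,0],-1],
])

```text
time_s: 8.25
ee_pos: [0.4639, 0.0152, 0.2504]
eef_rot: [3.141, -0.417, -0.158]
force: [0.1, 0.2, -3.2]
grip_width: 0.0138
grip_force: 45.0
```

Run:
```python
from h import *
o=get_obs(); print(o['ee_pos'],o['eef_rot'],o['force'])
c=cam('wrist','w4')
```

```text
[0.46394381 0.01517342 0.25035142] [ 3.14139948 -0.41718447 -0.15761852] [ 0.06017601  0.20181821 -3.2147694 ]
```

View pics/w4.png

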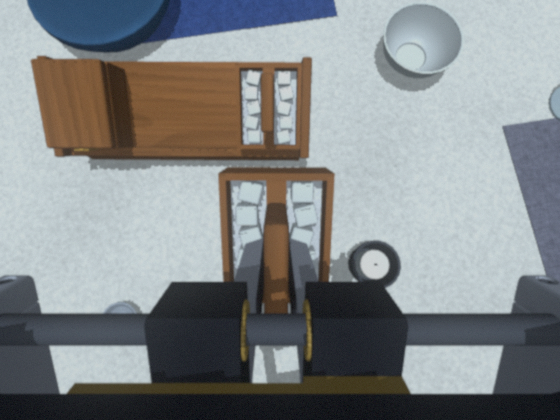

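The view shows the whole stand: tea box at (75,105), free deck at columns 120–238, twin at columns 240–300, lip at row 155. The held caddy's rim spans columns 220–333 with its far edge at row 172. I'll measure everything in the tool frame.

```bash
cat >> h.py <<'E'
def deckfit(c,o,reg=(slice(75,143),slice(130,228))):
    P=cloud(c); A=R.from_euler('xyz',o['eef_rot']); T=A.inv().apply((P-o['ee_pos']).reshape(-1,3)).reshape(P.shape)
    q=T[reg].reshape(-1,3); q=q[np.isfinite(q).all(1)]
    for _ in range(4):
        mu=q.mean(0); n=np.linalg.svd(q-mu,full_matrices=False)[2][2]; n*=-np.sign(n[2]); r=(q-mu)@n; q=q[abs(r)<max(.0015,1.5*r.std())]
    return P,T,mu,n,r.std()
E
python3 - <<'E'
from h import *
o=get_obs(); c=load('w4'); P,T,mu,n,s=deckfit(c,o)
A=R.from_euler('xyz',o['eef_rot']); nw=A.apply(n)
print('deck n tool',n.round(4),'world tilt',np.degrees(np.arccos(nw[2])),'yaw',np.degrees(np.arctan2(-nw[1],-nw[0])),s,'deck z in tool at lip..',mu)
H=(T-mu)@n; m=wood(c)
# rows direction from lip/back edges: twin rim
def show(nm,k):
    q=T[k]; print(nm,len(q),'x',np.percentile(q[:,0],[.5,2,50,98,99.5]).round(4),'y',np.percentile(q[:,1],[.5,2,50,98,99.5]).round(4),rectfit(q[:,:2]))
v,u=np.mgrid[:420,:560]; W=(v<165)&(u>30)&(u<320)
show('twin rim',W&m&(H>.034)&(H<.045)&(u>228))
show('twin handle',W&m&(H>.085)&(H<.1)&(u>228))
show('teabox lid',W&m&(H>.052)&(H<.066)&(u<150))
show('lip',W&m&(H>.006)&(H<.016)&(v>140))
show('lip top mid',W&m&(H>.009)&(H<.016)&(v>140)&(u>130)&(u<230))
show('cheek R',W&m&(H>.024)&(H<.034)&(u>290))
hr=m&(v>163)&(v<300)&(u>210)&(u<345)&(T[...,2]<.04)&(T[...,2]>.01); q=T[hr]; print('held rim z',np.percentile(q[:,2],[5,50,95])); show('held rim',hr)
show('held handle',m&(v>200)&(v<310)&(T[...,2]<-.01)&(T[...,2]>-.05)&(abs(T[...,1])<.02))
E
```

```text
deck n tool [-0.0011 -0.0024 -1.    ] world tilt 23.97996769792848 yaw -9.389894411479965 0.0006917941450329836 deck z in tool at lip.. [ 0.10770726 -0.1312061   0.24933509]
twin rim 1151 x [0.0551 0.0563 0.1117 0.1542 0.1543] y [-0.0487 -0.0483 -0.0131  0.0308  0.0312] (array([105. ,  -8.8]), array([99.5, 80.2]), 0.8)
twin handle 614 x [0.0767 0.0778 0.1061 0.1333 0.1346] y [-0.0137 -0.0136 -0.0082 -0.0029 -0.0029] (array([105.2,  -8.2]), array([59. , 10.8]), 0.5)
teabox lid 5930 x [0.0582 0.0605 0.1095 0.1532 0.1545] y [-0.2744 -0.2731 -0.235  -0.1988 -0.1983] (array([ 106.4, -236.7]), array([99.1, 77.6]), 0.1)
lip 1180 x [0.0441 0.0442 0.0497 0.0549 0.055 ] y [-0.2481 -0.2268 -0.1084 -0.      0.0112] (array([  50.7, -122.2]), array([ 17.5, 283. ]), 2.5)
lip top mid 818 x [0.0441 0.0441 0.0496 0.0549 0.055 ] y [-0.1967 -0.1941 -0.1277 -0.0649 -0.0631] (array([  49.5, -130. ]), array([134.5,  10.9]), 90.0)
cheek R 612 x [0.0457 0.0482 0.1007 0.1594 0.1617] y [0.0324 0.0326 0.0376 0.0418 0.042 ] (array([103.8,  37.1]), array([116.6,   9.9]), 0.1)
held rim z [0.02434849 0.02544128 0.02694452]
held rim 1923 x [-0.0387 -0.0271  0.0367  0.0477  0.0477] y [-0.0374 -0.0371  0.0012  0.0396  0.0398] (array([-0.5,  1.3]), array([96.5, 77.9]), 0.3)
held handle 1884 x [-0.0221 -0.0213  0.0041  0.0267  0.0273] y [-0.0054 -0.0048  0.0012  0.0072  0.0075] (array([2.4, 1.2]), array([50.8, 13.3]), 0.5)
```

Call:
send_rows([
  [[0.3,-0.3,0],[0,0,0],-1],
  [[0.6,-0.55,0],[0,0,0],-1],
  [[0.6,-0.55,0],[0,0,0],-1],
  [[0.6,-0.55,0],[0,0,0],-1],
  [[0.6,-0.55,0],[0,0,0],-1],
  [[0.6,-0.55,0],[0,0,0],-1],
  [[0.4,-0.3,0.5],[0,0,0],-1],
  [[0,0,0.8],[0,0,0],-1],
  [[0,0,0.8],[0,0,0],-1],
  [[0,0,0.8],[0,0,0],-1],
  [[0,0,0.5],[0,0,0],-1],
  [[0,0,0],[0,0,0],-1],
])

```text
time_s: 9.5
ee_pos: [0.621, 0.0926, 0.2]
eef_rot: [3.14, -0.415, -0.157]
force: [0.2, 0.1, -2.3]
grip_width: 0.0138
grip_force: 45.0
```

Run:
```python
from h import *
A=R.from_euler('xyz',[3.14139948,-0.41718447,-0.15761852]); p0=np.array([0.46394381,0.01517342,0.25035142])
o=get_obs(); B=R.from_euler('xyz',o['eef_rot'])
print('shift in ref axes mm',A.inv().apply(o['ee_pos']-p0)*1000,'rot',(A.inv()*B).as_rotvec(), o['force'])
c=cam('wrist','w5')
```

```text
shift in ref axes mm [ 110.29234898 -101.13748382  103.89914395] rot [-0.00066729 -0.00205007 -0.00063735] [ 0.19632551  0.12478987 -2.29829362]
```

View pics/w5.png

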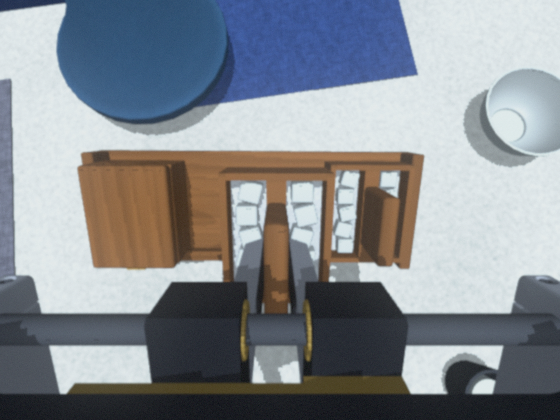

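The held caddy spans columns 222–333 and hovers over the free deck. The twin's handle is at columns 365–397 and the cheek is at column 410. Re-measuring from here.

Run:
```python
from h import *
o=get_obs(); c=load('w5'); P,T,mu,n,s=deckfit(c,o,(slice(175,245),slice(190,220)))
print('deck n',n.round(4),'deck z at 0,0',(mu@n)/n[2],s)
H=(T-mu)@n; m=wood(c); v,u=np.mgrid[:420,:560]
def show(nm,k):
    q=T[k]; print(nm,len(q),'x',np.percentile(q[:,0],[.5,50,99.5]).round(4),'y',np.percentile(q[:,1],[.5,50,99.5]).round(4),rectfit(q[:,:2]))
show('twin rim',m&(H>.034)&(H<.045)&(u>334)&(u<412)&(v<270))
show('twin handle',m&(H>.088)&(H<.1)&(u>350)&(u<412))
show('cheek R',m&(H>.024)&(H<.034)&(u>398)&(u<425))
show('lip',m&(H>.008)&(H<.016)&(v>235)&(u>180)&(u<222))
hr=m&(v>163)&(v<300)&(u>210)&(u<345)&(T[...,2]<.04)&(T[...,2]>.01); show('held rim',hr)
show('held handle',m&(v>200)&(v<310)&(T[...,2]<-.01)&(T[...,2]>-.05)&(abs(T[...,1])<.02))
```

```text
deck n [ 0.0046 -0.9394 -0.3428] deck z at 0,0 -0.07108179598632366 0.005639339730813979
twin rim 9 x [0.0736 0.0736 0.0736] y [0.001 0.001 0.001] (array([73.6,  1. ]), array([0., 0.]), 0.0)Traceback (most recent call last):
  File "<stdin>", line 8, in <module>
  File "<stdin>", line 6, in show
    return _quantile_unchecked(
        a, q, axis, out, overwrite_input, method, keepdims, weights)
    return _ureduce(a,
                    func=_quantile_ureduce_func,
    ...<5 lines>...
                    overwrite_input=overwrite_input,
                    method=method)
    r = func(a, **kwargs)
    result = _quantile(arr,
                       quantiles=q,
    ...<2 lines>...
                       out=out,
                       weights=wgt)
    slices_having_nans = np.isnan(arr[-1, ...])
                                  ~~~^^^^^^^^^
IndexError: index -1 is out of bounds for axis 0 with size 0
```

```bash
cat > m.py <<'E'
from h import *
import sys
def measure(c,o,zd=None,reg=(slice(185,240),slice(192,212))):
    A=R.from_euler('xyz',o['eef_rot']); P=cloud(c); T=A.inv().apply((P-o['ee_pos']).reshape(-1,3)).reshape(P.shape)
    if zd is None: zd=np.median(T[reg][...,2]); 
    print('deck z',zd, np.percentile(T[reg][...,2],[10,90])); H=zd-T[...,2]; m=wood(c); v,u=np.mgrid[:420,:560]
    def show(nm,k):
        q=T[k]
        if len(q)<8: print(nm,'none'); return
        print(nm,len(q),'x',np.percentile(q[:,0],[.5,50,99.5]).round(4),'y',np.percentile(q[:,1],[.5,50,99.5]).round(4),'z',np.median(q[:,2]).round(4),rectfit(q[:,:2]))
    show('twin rim',m&(H>.034)&(H<.045)&(u>337)&(u<425)&(T[...,0]>-.06)&(T[...,1]>.035))
    show('twin handle',m&(H>.088)&(H<.1)&(u>340)&(u<440)&(T[...,0]>-.06))
    show('cheek R',m&(H>.024)&(H<.034)&(u>398)&(u<460))
    show('lip',m&(H>.008)&(H<.016)&(v>235)&(u>180)&(u<222))
    hr=m&(v>163)&(v<300)&(u>210)&(u<345)&(T[...,2]<.04)&(T[...,2]>.01)&(abs(T[...,1])<.045); show('held rim',hr)
    show('held handle',m&(v>200)&(v<310)&(T[...,2]<-.01)&(T[...,2]>-.05)&(abs(T[...,1])<.02))
E
python3 -c "
from m import *
measure(load('w5'),get_obs())"
```

```text
deck z 0.14728324523380873 [0.14639105 0.14825607]
twin rim 1131 x [-0.0541  0.0265  0.0445] y [0.0613 0.1045 0.1327] z 0.1069 (array([-5.2, 96.4]), array([72.9, 99.7]), 90.0)
twin handle 934 x [-0.0312 -0.0005  0.024 ] y [0.0861 0.0923 0.0986] z 0.0521 (array([-3.9, 92.4]), array([56.1, 13. ]), 0.4)
cheek R 572 x [-0.0641 -0.0078  0.0503] y [0.1351 0.1399 0.1432] z 0.117 (array([ -6.5, 135.5]), array([115.5,  15.4]), 0.1)
lip 284 x [-0.0644 -0.0585 -0.0393] y [-0.1005 -0.0807 -0.0604] z 0.1356 (array([-53.8, -80. ]), array([27.3, 41.9]), 12.3)
held rim 2478 x [-0.0342  0.0313  0.047 ] y [-0.0389 -0.0015  0.0407] z 0.0272 (array([-1.3,  0.9]), array([96.8, 80.2]), 0.1)
held handle 1931 x [-0.0228  0.0034  0.0268] y [-0.0053  0.0012  0.0075] z -0.0277 (array([1.5, 1.3]), array([51.2, 13.3]), 0.5)
```

Call:
send_rows([
  [[0.05,0.1,0.4],[0,0,0],-1],
  [[0,0.1,0.5],[0,0,0],-1],
  [[0,0,0.5],[0,0,0],-1],
  [[0,0,0.5],[0,0,0],-1],
  [[0,0,0.4],[0,0,0],-1],
  [[0,0,0.1],[0,0,0],-1],
  [[0,0,0],[0,0,0],-1],
  [[0,0,0],[0,0,0],-1],
])

```text
time_s: 10.35
ee_pos: [0.6504, 0.082, 0.1378]
eef_rot: [-3.141, -0.419, -0.157]
force: [-0.1, 0.9, -2.5]
grip_width: 0.0136
grip_force: 45.0
```

```bash
cat >> m.py <<'E'
def st():
    A=R.from_euler('xyz',[3.14139948,-0.41718447,-0.15761852]); p0=np.array([0.46394381,0.01517342,0.25035142])
    o=get_obs(); B=R.from_euler('xyz',o['eef_rot'])
    print('t',o['time_s'],'ref mm',(A.inv().apply(o['ee_pos']-p0)*1000).round(2),'rot',(A.inv()*B).as_rotvec().round(4),'F tool',A.inv().apply(o['force']).round(1),'M',A.inv().apply(o['moment']).round(2),'w',o['grip_width'],o['grip_force'])
E
python3 - <<'E'
from m import *
st(); measure(cam('wrist','w6'),get_obs(),reg=(slice(200,240),slice(180,205)))
E
```

```text
t 10.35 ref mm [113.13 -95.26 173.28] rot [ 0.0007  0.0023 -0.0006] F tool [-1.2 -0.8  2.2] M [-0.01 -0.46 -0.01] w 0.013627357697956729 44.98394072055817
deck z 0.0766010840682686 [0.07570696 0.07741606]
twin rim 1412 x [-0.0352  0.032   0.0424] y [0.0471 0.0801 0.1081] z 0.0362 (array([ 1.8, 78.2]), array([81.1, 63. ]), 0.3)
twin handle 1809 x [-0.03   -0.0009  0.0222] y [0.0794 0.0856 0.0928] z -0.0186 (array([-4.3, 86.2]), array([53.5, 13.8]), 0.5)
cheek R 818 x [-0.0673 -0.0092  0.0478] y [0.1297 0.1348 0.138 ] z 0.046 (array([ -9.1, 133.8]), array([118.1,   8.8]), 0.4)
lip none
held rim 2563 x [-0.0344  0.0298  0.0478] y [-0.0391 -0.0016  0.0408] z 0.0257 (array([-0.5,  0.8]), array([96.6, 80.3]), 0.2)
held handle 1937 x [-0.0222  0.004   0.0275] y [-0.0056  0.0012  0.0074] z -0.0291 (array([2.5, 0.7]), array([13.1, 50.6]), 89.5)
```

Call:
send_rows([
  [[-0.03,0,0.1],[0,0,0],-1],
  [[-0.03,0,0.1],[0,0,0],-1],
  [[0,0,0.08],[0,0,0],-1],
  [[0,0,0.04],[0,0,0],-1],
  [[0,0,0],[0,0,0],-1],
  [[0,0,0],[0,0,0],-1],
])

```text
time_s: 11.0
ee_pos: [0.6525, 0.0815, 0.1278]
eef_rot: [-3.142, -0.419, -0.157]
force: [0.4, 0.7, -2.7]
grip_width: 0.0136
grip_force: 45.0
```

```bash
python3 -c "
from m import *
st()"
```

```text
t 11.0 ref mm [111.04 -95.12 183.29] rot [ 0.0005  0.0017 -0.0005] F tool [-0.9 -0.8  2.6] M [ 0.04 -0.45  0.03] w 0.013631560111698289 44.98387813568115
```

Call:
send_rows([
  [[-0.03,0.04,0],[0,0,0],-1],
  [[-0.03,0.04,0],[0,0,0],-1],
  [[-0.03,0.04,0],[0,0,0],-1],
  [[0,0,0.02],[0,0,0],-1],
  [[0,0,0.02],[0,0,0],-1],
  [[0,0,0],[0,0,0],-1],
  [[0,0,0],[0,0,0],-1],
])

```text
time_s: 11.7
ee_pos: [0.6497, 0.0782, 0.1261]
eef_rot: [3.141, -0.419, -0.157]
force: [-7.5, -0.5, 3.6]
grip_width: 0.0138
grip_force: 45.0
```

```bash
python3 -c "
from m import *
st()
measure(cam('wrist','w7'),get_obs(),reg=(slice(200,240),slice(180,205)))"
```

```text
t 11.7 ref mm [108.32 -91.48 183.95] rot [ 0.0002  0.0015 -0.0005] F tool [-5.3  1.7 -6.3] M [-0.43 -1.21  0.09] w 0.013790378691339769 44.984455704689026
deck z 0.0656530470249582 [0.06489053 0.06649826]
twin rim 1334 x [-0.0283  0.0384  0.0473] y [0.044  0.077  0.1025] z 0.0253 (array([16.7, 63.4]), array([83.7, 56.9]), 19.1)
twin handle 2039 x [-0.0232  0.0039  0.0272] y [0.0755 0.0815 0.0889] z -0.0294 (array([ 1.5, 82.3]), array([51.9, 14.3]), 0.3)
cheek R 867 x [-0.0626 -0.0043  0.0533] y [0.1265 0.1311 0.1341] z 0.0352 (array([ -4.2, 130.4]), array([  8.6, 117.7]), 89.2)
lip none
held rim 2829 x [-0.0346  0.0277  0.0479] y [-0.039   0.0019  0.0449] z 0.0255 (array([-0.4,  2.9]), array([96.8, 84.2]), 0.2)
held handle 1933 x [-0.0222  0.0041  0.0275] y [-0.0055  0.0012  0.0074] z -0.0293 (array([2.6, 0.7]), array([13.1, 50.8]), 89.5)
```

Call:
send_rows([
  [[-0.03,0,0],[0,0,0],-1],
  [[-0.03,0,0],[0,0,0],-1],
  [[0,0.03,0],[0,0,0],-1],
  [[0,0,0],[0,0,0],-1],
  [[0,0,0],[0,0,0],-1],
])

```text
time_s: 12.25
ee_pos: [0.6489, 0.0779, 0.1257]
eef_rot: [-3.14, -0.421, -0.157]
force: [-0.1, 1.0, 6.1]
grip_width: 0.0137
grip_force: 45.0
```

```bash
python3 -c "
from m import *
st()
measure(cam('wrist','w8'),get_obs(),reg=(slice(200,240),slice(180,205)))" | grep -v -e lip -e deck
```

```text
t 12.25 ref mm [107.48 -91.   183.92] rot [ 0.0014  0.0038 -0.0002] F tool [ 2.2 -0.9 -5.7] M [0.36 0.31 0.14] w 0.013736112076908936 44.97989773750305
twin rim 1307 x [-0.0298  0.0399  0.0481] y [0.0439 0.0767 0.1021] z 0.0253 (array([16.3, 63.2]), array([84.3, 56.9]), 18.6)
twin handle 2130 x [-0.0231  0.0045  0.0281] y [0.0749 0.0809 0.0884] z -0.0294 (array([ 1.7, 81.9]), array([53.1, 14.4]), 0.3)
cheek R 869 x [-0.0615 -0.0047  0.0525] y [0.126  0.1306 0.1337] z 0.0351 (array([ -3.6, 129.5]), array([  8.6, 116.9]), 90.0)
held rim 2896 x [-0.0337  0.0277  0.048 ] y [-0.039   0.0025  0.0449] z 0.0255 (array([-0.3,  2.8]), array([96.8, 84.4]), 0.2)
held handle 1932 x [-0.0223  0.004   0.0275] y [-0.0056  0.0011  0.0074] z -0.0293 (array([2.5, 1.1]), array([51. , 13.1]), 0.5)
```

Call:
send_rows([
  [[-0.02,0.02,0],[0,0,0],-1],
  [[-0.02,0.03,0],[0,0,0],-1],
  [[0,0,0],[0,0,0],-1],
  [[0,0,0],[0,0,0],-1],
])

```text
time_s: 12.7
ee_pos: [0.6483, 0.0771, 0.1259]
eef_rot: [-3.139, -0.423, -0.158]
force: [5.6, 4.3, 5.3]
grip_width: 0.014
grip_force: 45.0
```

```bash
python3 -c "
from m import *
st()
measure(cam('wrist','w9'),get_obs(),reg=(slice(200,240),slice(180,205)))
im=cv2.imread('pics/w9.png')[130:330,180:440]; cv2.imwrite('pics/w9c.png',cv2.resize(im,None,fx=3,fy=3,interpolation=2))" | grep -v -e lip -e deck
```

```text
t 12.7 ref mm [107.16 -90.14 183.55] rot [ 0.0027  0.006  -0.    ] F tool [ 6.6 -5.1 -2.9] M [1.28 1.17 0.2 ] w 0.01396702117600276 44.9816769361496
twin rim 1190 x [-0.0305  0.0411  0.0482] y [0.0439 0.0773 0.1023] z 0.0256 (array([ 7.8, 73.4]), array([81.1, 59.9]), 0.1)
twin handle 2169 x [-0.0234  0.0045  0.0285] y [0.0741 0.0801 0.0876] z -0.0292 (array([ 2.3, 81. ]), array([52.9, 14.1]), 0.8)
cheek R 880 x [-0.0615 -0.0051  0.0519] y [0.1246 0.1298 0.1327] z 0.0352 (array([ -3.8, 128.5]), array([116.8,   8.9]), 0.3)
held rim 3077 x [-0.0348  0.0261  0.0481] y [-0.0392  0.004   0.0449] z 0.0255 (array([-0.1,  2.8]), array([96.8, 84.4]), 0.1)
held handle 1955 x [-0.0221  0.004   0.0275] y [-0.0056  0.0012  0.0074] z -0.0293 (array([2.7, 1.1]), array([51.2, 13.8]), 1.5)
```

View pics/w9c.png

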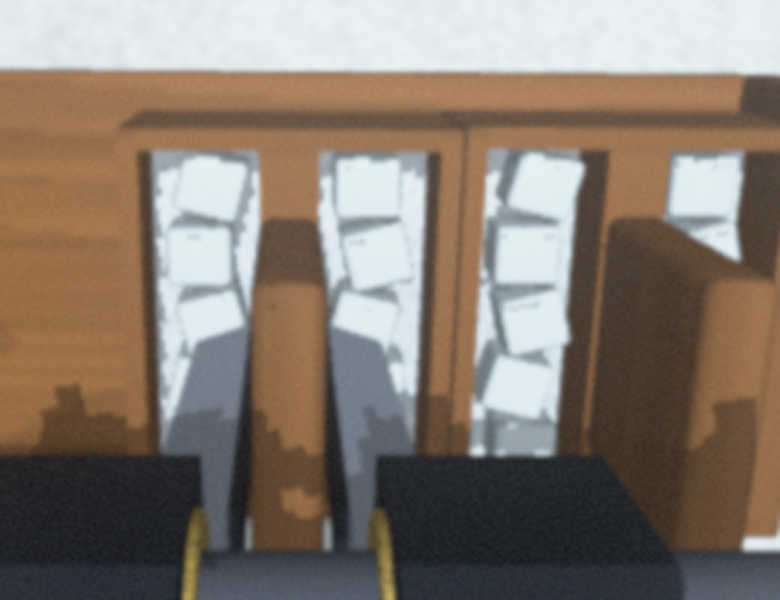

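The far rims line up, with only a thin seam left at column ~460 of the crop. The forces show lip contact (+6.6 N) and the start of twin contact (−5 N). One more gentle push, and press it flat.

Call:
send_rows([
  [[0,0.02,0.02],[0,0,0],-1],
  [[0,0.01,0.02],[0,0,0],-1],
  [[0,0,0],[0,0,0],-1],
  [[0,0,0],[0,0,0],-1],
])

```text
time_s: 13.15
ee_pos: [0.6487, 0.0768, 0.1259]
eef_rot: [-3.138, -0.424, -0.158]
force: [-1.8, 9.2, 15.6]
grip_width: 0.0137
grip_force: 45.0
```

```bash
python3 -c "
from m import *
st()
measure(cam('wrist','w10'),get_obs(),reg=(slice(200,240),slice(180,205)))" | grep -v -e lip -e deck
```

```text
t 13.15 ref mm [107.54 -89.89 183.81] rot [ 0.0036  0.0068 -0.0001] F tool [  3.3  -8.8 -15.6] M [1.83 0.15 0.17] w 0.013743744901526847 44.98494565486908
twin rim 1180 x [-0.029   0.0411  0.0479] y [0.0439 0.077  0.1021] z 0.0254 (array([17.1, 63.2]), array([83.9, 56.5]), 19.7)
twin handle 2189 x [-0.0231  0.0043  0.028 ] y [0.0738 0.0798 0.0873] z -0.0295 (array([ 2. , 80.6]), array([52.7, 14.1]), 0.6)
cheek R 882 x [-0.0612 -0.0047  0.0519] y [0.1248 0.1296 0.1326] z 0.0349 (array([ -4.1, 128.7]), array([114.8,   8.2]), 0.3)
held rim 3096 x [-0.0331  0.026   0.0479] y [-0.0391  0.0047  0.0449] z 0.0256 (array([-0.3,  2.8]), array([96.7, 84.4]), 0.0)
held handle 1944 x [-0.0221  0.0041  0.0276] y [-0.0056  0.0012  0.0074] z -0.0293 (array([2.5, 1.2]), array([51.1, 13.8]), 1.6)
```

Call:
send_rows([
  [[-0.02,0,-0.02],[0,0,0],-1],
  [[-0.02,0.01,-0.01],[0,0,0],-1],
  [[0,0,0],[0,0,0],-1],
  [[0,0,0],[0,0,0],-1],
])

```text
time_s: 13.6
ee_pos: [0.6479, 0.0764, 0.126]
eef_rot: [-3.138, -0.425, -0.158]
force: [6.7, 7.7, 7.7]
grip_width: 0.0138
grip_force: 45.0
```

```bash
python3 -c "
from m import *
st()
measure(cam('wrist','w11'),get_obs(),reg=(slice(200,240),slice(180,205)))" | grep -v -e lip -e deck
```

```text
t 13.6 ref mm [106.9  -89.42 183.33] rot [ 0.0037  0.0083 -0.    ] F tool [ 8.  -8.6 -4.8] M [1.88 1.7  0.19] w 0.013790405746556197 44.98919606208801
twin rim 1158 x [-0.0312  0.0419  0.0485] y [0.044  0.077  0.1022] z 0.0259 (array([16.9, 62.9]), array([85.5, 56.5]), 19.6)
twin handle 2234 x [-0.0234  0.005   0.0287] y [0.0733 0.0792 0.0868] z -0.029 (array([ 2.6, 80.1]), array([53. , 14.4]), 0.3)
cheek R 892 x [-0.0612 -0.0051  0.0518] y [0.1242 0.1291 0.1322] z 0.0354 (array([ -3.6, 128.4]), array([116.7,   8.8]), 0.8)
held rim 3168 x [-0.0334  0.0269  0.0482] y [-0.0392  0.0053  0.0448] z 0.0255 (array([-0.4,  2.7]), array([97.1, 84.5]), 0.3)
held handle 1948 x [-0.0222  0.004   0.0276] y [-0.0056  0.0012  0.0074] z -0.0293 (array([2.7, 1.1]), array([51. , 13.9]), 1.4)
```

Contact is confirmed on both the lip and the twin. I'll ease the side loads, press lightly flat, then release.

Call:
send_rows([
  [[0.03,-0.01,0.02],[0,0,0],-1],
  [[0.01,-0.01,0.01],[0,0,0],-1],
  [[0,0,0],[0,0,0],-1],
  [[0,0,0],[0,0,0],-1],
])

```text
time_s: 14.05
ee_pos: [0.6487, 0.0766, 0.1258]
eef_rot: [-3.139, -0.424, -0.157]
force: [-1.2, 5.7, 15.1]
grip_width: 0.0138
grip_force: 45.0
```

```bash
python3 -c "
from m import *
st()
measure(cam('wrist','w12'),get_obs(),reg=(slice(200,240),slice(180,205)))" | grep -v -e lip -e deck -e cheek
```

```text
t 14.05 ref mm [107.53 -89.68 183.91] rot [ 0.0028  0.0066 -0.0002] F tool [  4.2  -5.4 -14.7] M [0.94 0.18 0.13] w 0.013772018922624894 44.986286759376526
twin rim 1179 x [-0.0298  0.0412  0.048 ] y [0.044  0.0771 0.1025] z 0.0253 (array([17.1, 63.1]), array([84.4, 56.7]), 20.3)
twin handle 2197 x [-0.023   0.0042  0.028 ] y [0.0736 0.0796 0.0871] z -0.0295 (array([ 2. , 80.5]), array([53. , 14.8]), 2.1)
held rim 3099 x [-0.0331  0.0262  0.0478] y [-0.039   0.0053  0.0449] z 0.0255 (array([-0.3,  2.9]), array([96.2, 84.5]), 0.4)
held handle 1939 x [-0.0221  0.0039  0.0275] y [-0.0056  0.0011  0.0074] z -0.0294 (array([2.7, 1.2]), array([50.6, 13.8]), 1.7)
```

Now I'll loosen the grip, open slightly and then wider.

Call:
send_rows([
  [[0,0,0],[0,0,0],-1],
  [[0,0,0],[0,0,0],-1],
  [[0,0,0],[0,0,0],-0.65],
  [[0,0,0],[0,0,0],-0.5],
  [[0,0,0],[0,0,0],-0.3],
  [[0,0,0],[0,0,0],-0.3],
], squeeze=5)

```text
time_s: 14.7
ee_pos: [0.6471, 0.0755, 0.1229]
eef_rot: [3.141, -0.418, -0.157]
force: [0.2, 0.3, -0.0]
grip_width: 0.0321
grip_force: 0.0
```

```bash
python3 -c "
from m import *
st()
measure(cam('wrist','w13'),get_obs(),reg=(slice(200,240),slice(180,205)))" | grep -v -e lip -e deck -e cheek
```

```text
t 14.7 ref mm [105.06 -88.32 185.95] rot [ 0.0002  0.001  -0.0005] F tool [ 0.1 -0.3  0.1] M [ 0.03 -0.14  0.08] w 0.03209844478670447 0.0
twin rim 1243 x [-0.0303  0.0444  0.0505] y [0.0434 0.0758 0.101 ] z 0.0233 (array([ 9.6, 72.3]), array([81.9, 59.1]), 0.2)
twin handle 1724 x [-0.0105  0.013   0.0305] y [0.0724 0.0788 0.0859] z -0.0313 (array([ 9.3, 79.2]), array([43.2, 14.2]), 0.6)
held rim 3163 x [-0.0476  0.0327  0.0505] y [-0.0404  0.0039  0.044 ] z 0.0236 (array([1.3, 1.8]), array([99.5, 85.3]), 0.5)
held handle 2007 x [-0.0209  0.0059  0.03  ] y [-0.0071 -0.0004  0.0056] z -0.0313 (array([ 4.6, -0.1]), array([51.7, 13.5]), 1.3)
```

Call:
send_rows([
  [[0,0,-0.3],[0,0,0],-0.3],
  [[0,0,-0.6],[0,0,0],-0.3],
  [[0,0,-0.8],[0,0,0],-0.3],
  [[0,0,-0.8],[0,0,0],-0.3],
  [[0,0,-0.8],[0,0,0],-0.3],
  [[0,0,-0.8],[0,0,0],-0.3],
  [[-0.6,0,-0.5],[0,0,0],-0.3],
  [[-0.8,0,0],[0,0,0],-0.3],
  [[-0.8,0,0],[0,0,0],-0.3],
  [[-0.5,0,0],[0,0,0],-0.3],
  [[0,0,0],[0,0,0],-0.3],
  [[0,0,0],[0,0,0],-0.3],
])

```text
time_s: 15.95
ee_pos: [0.5192, 0.096, 0.2173]
eef_rot: [-3.141, -0.42, -0.157]
force: [0.1, 0.3, 0.2]
grip_width: 0.0326
grip_force: 0.0
```

Run:
```python
from m import *
st(); c=cam('wrist','w14'); o=get_obs(); P=cloud(c); A=R.from_euler('xyz',o['eef_rot']); T=A.inv().apply((P-o['ee_pos']).reshape(-1,3)).reshape(P.shape)
m=wood(c); h=T[...,2]; v,u=np.mgrid[:420,:560]; ok=m&(v<300)
dk=np.median(h[ok&(T[...,1]>-.09)&(T[...,1]<-.05)&(abs(T[...,0]-np.median(T[ok][:,0]))<.03)]); H=dk-h; print('deck',dk)
k,l,s,_=cv2.connectedComponentsWithStats((ok&(H>.088)&(H<.1)).astype(np.uint8))
for i in range(1,k):
    if s[i,4]>100: q=T[l==i]; print('handle',s[i],q.mean(0).round(4),rectfit(q[:,:2]))
for y0 in (1,):
    q=T[ok&(H>.035)&(H<.045)]; print('rims',rectfit(q[:,:2]),np.percentile(q[:,2],[2,50,98]).round(4))
q=T[ok&(H>.026)&(H<.033)]; print('cheek',rectfit(q[q[:,1]>.05][:,:2]))
```

```text
t 15.95 ref mm [ 24.85 -88.53  47.16] rot [ 0.0009  0.0028 -0.0006] F tool [ 0.1 -0.3 -0.2] M [ 0.02 -0.2  -0.06] w 0.03263158727466922 0.0
deck 0.20236461970216962
handle [269  93  12  65 748] [ 0.0814 -0.0002  0.1073] (array([81.1, -0.2]), array([57.1, 10.4]), 0.1)
handle [353  94  16  64 736] [0.0816 0.0792 0.1071] (array([80.6, 79. ]), array([11.8, 56. ]), 90.0)
rims (array([80.2,  4. ]), array([100.2, 232.5]), 0.0) [0.1589 0.1621 0.1648]
cheek (array([ 78.8, 126.6]), array([  8.6, 115.9]), 89.4)
```

View pics/w14.png

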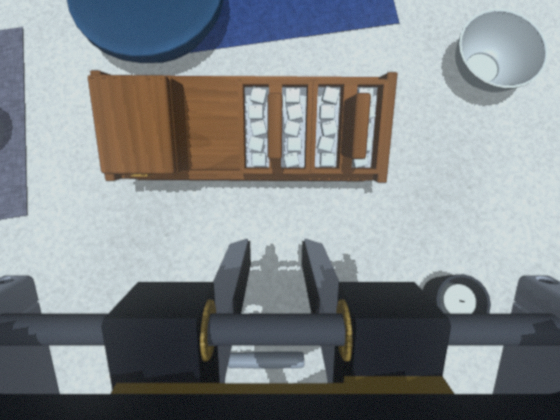

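Both caddies sit side by side at columns 243–310 and 312–378. The handles are 79–80 mm apart, the fronts are level at the lip, the rims are at equal height and the gripper is clear. Handing in.

```bash
python3 -c "
from h import *
print(hand_in())"
```

```text
the job is handed in; nothing more can be done
None
```

The sugar caddy now rests flat on the sloped stand with its front against the lip, flush beside the matching caddy; the job took about 16 s of robot time and is handed in (no verdict was returned).

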